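# Reverse the row of reagent bottles into the second rack

## Robot

A 6-joint arm with a two-finger parallel gripper is mounted at the origin on the work surface. World frame = base frame: x ahead of the robot, y to its left, z up, the work surface at z = 0. Lengths are in m, angles in degrees, forces in N, time in s.
With the tool pointing down it reaches from about 0.3 to 0.75 m from the base axis. Payload 8.5 kg.
Tool frame: the origin (TCP) lies at the very end of the fingers, on their centre line; the grasp point (between the pads) lies 19 mm behind it; x points along the fingers, y is the direction in which the jaws open and shut, and the axes are right-handed (so a half turn about x gives the same grasp; the last joint's range is limited). The gripper opens to 85 mm and grips with 20 to 120 N. Pads are 22 mm wide; open, the fingers measure 114 mm over their backs; the gripper's body (76 mm by 85 mm) begins 54 mm behind the grasp point. The pads swing forward as they close: fully open they stand 13 mm farther back than shut.
Start: joints at [-12.336, 21.807, 74.336, -0, 83.858, -12.336], TCP at [0.55, 0, 0.231] pointing down, gripper open.
Joint ranges: [-178.18, 178.18], [-50.72, 133.34], [12.68, 142.11], [-81.47, 261.47], [9.98, 163.14], [-165.26, 165.26]. Speed limits (degrees/s): [136.94, 136.94, 180, 180, 180, 180].

## Interface

Orientations are given as a 3x3 rotation matrix whose columns are the frame's x, y, z axes.
In Python, from rig import env, eyes, close_job gives the robot as it stands.
- The arm moves only by the shell command python3 -m pendant 'ROWS' [OPENING] [FORCE]. ROWS is a JSON object of lists of equal length, an entry for each row: "travel": the shift along the world's x, y, z in mm, a list of three; "delta_rot": the turn, a rotation vector about the world's x, y, z in rad, a list of three. In form: {"travel": [[x, y, z], ...], "delta_rot": [[wx, wy, wz], ...]}. A call has 1 to 20 rows; each row shifts and turns the commanded pose from where the row before left it; what a row does not reach is not made up. A row lasts 1/12 s, in which the tool goes at most 41.7 mm and 7.16 degrees, less where a joint would pass 70% of its speed; a pose out of reach is approached as far as the arm can. A call with a gripper value outside its range is refused whole. OPENING is the finger opening in mm, from 0 to 85.4, set as the call begins (- or left out, the last holds). The fingers move at their own pace and stop on an object; FORCE is the grip in N (left out, the last holds). Time passes only in rows, so rows that do not move let the fingers close. It gives the time, the measured TCP pose, the force and the opening at its end, in the units of the state.
- env.observe(): the state, without advancing time (a new reading comes with each control period).
- eyes.get_image(name): name is "scene" or "side" or "wrist"; returns the picture (420x560x3 uint8, red, green, blue); there is no depth.
- eyes.camera_model(name): a dict with "vfov" (degrees; the focal length in pixels is half the picture's height over the tangent of half this angle, whatever the lens; pixels are square), "cx", "cy" (the principal point, pixels), "k1" (the pictures are not rectified: a ray, as slopes to the right and down, at radius r is drawn at 1 + k1 r^2 times it, then the intrinsics apply), "pose" (4x4, takes a point from camera to world coordinates). Camera axes: x right, y up, looking along -z (the intrinsics and any distortion apply to the point x, -y, -z); pixel columns grow to the right and rows downward; lengths in m; the calibration is good to about 2 mm. A picture is of the moment at which its call begins: read the wrist's pose just before it. camera_model takes no time and is no camera call; for the wrist camera it gives the pose at the moment of the call.
- close_job(): hands the job in, once; it reports no verdict.
The state is a dict: "time_s": time; "q": joint angles; "qvel": joint speeds; "joint_efforts": joint torques, N m; "position": TCP position; "tool_rot": TCP orientation; "ft_force": force on the tool from outside, world axes, zero at the start; "wrist_torque": the same for the moment, N m; "grip_width": finger opening in m.
Only numpy, scipy, OpenCV 4.12 (cv2) and the standard library are available. Lean on these libraries where they do the work, as an engineer would, in place of code of your own. Each camera call takes 0.05 s, during which the arm holds its last target. There are 200 camera calls.

## Task

Move the four amber reagent bottles from their rack into the empty rack beside it, one to each bay and in reverse order: the bottle at the left end of the full rack goes to the right end of the empty one, the second from the left to the second from the right, and so on (left and right as the robot sees them, facing the racks). Keep each bottle upright, set it down gently rather than dropping it, and leave all four standing flat in their bays.

Things in the scene. Friction and masses are not known exactly. Their poses are not given: they have to be found in the camera images.
- full_rack: blue rack, 70 x 252 mm, fixed to the bench, holding the four bottles at the start, in any order. Four bays in a row, centres at y = +93, +31, -31, -93 mm, x = 0 in its frame; +y is the left end seen from the robot (at most 0.6 rad askew). Bays 62 (x) by 58 mm (y) inside; walls 4 mm thick, tops 10 mm above the bench; bay floor 3 mm above it. Origin: centre of the underside.
- empty_rack: identical blue rack, fixed, empty at the start, without liners, left or right of the other. Four bays in a row, centres at y = +93, +31, -31, -93 mm, x = 0 in its frame; +y is the left end seen from the robot (at most 0.6 rad askew). Bays 62 (x) by 58 mm (y) inside; walls 4 mm thick, tops 10 mm above the bench; bay floor 3 mm above it. Origin: centre of the underside.
- jar_mid (a point): wide round amber glass screw-top jar with a broad black cap: 44 mm diameter, 72 mm high. Weighs about 160 g (varies), loose, upright. The point is at its centre, half-way up (on its axis, 36 mm above its underside); z points up through the cap.
- jar_liner: white paper-coloured liner plate, 50 x 50 x 2 mm, fixed to the floor of the bay of the full rack in which the jar starts; it stays there and marks that bay. All four liners look alike. Origin: centre of its underside, 3 mm above the bench.
- vial_mid (a point): slim straight round amber glass vial with a black cap: 29 mm diameter, 82 mm high. Weighs about 90 g (varies), loose, upright. The point is at its centre, half-way up (on its axis, 41 mm above its underside); z points up through the cap.
- vial_liner: white paper-coloured liner plate, 50 x 50 x 2 mm, fixed to the floor of the bay of the full rack in which the vial starts; it stays there and marks that bay. All four liners look alike. Origin: centre of its underside, 3 mm above the bench.
- square_mid (a point): square amber glass bottle, 37 x 37 mm body up to 56 mm with sides along its x and y axes, then a thin neck and a 26 mm black cap; 76 mm high. Weighs about 160 g (varies), loose, upright. The point is at its centre, half-way up (on its axis, 38 mm above its underside); z points up through the cap.
- square_liner: white paper-coloured liner plate, 50 x 50 x 2 mm, fixed to the floor of the bay of the full rack in which the square bottle starts; it stays there and marks that bay. All four liners look alike. Origin: centre of its underside, 3 mm above the bench.
- dropper_mid (a point): round amber glass dropper bottle, body 38 mm diameter up to 50 mm, then a narrow black collar and thin rubber bulb; 82 mm high. Weighs about 120 g (varies), loose, upright. The point is at its centre, half-way up (on its axis, 41 mm above its underside); z points up through the cap.
- dropper_liner: white paper-coloured liner plate, 50 x 50 x 2 mm, fixed to the floor of the bay of the full rack in which the dropper starts; it stays there and marks that bay. All four liners look alike. Origin: centre of its underside, 3 mm above the bench.
Not all that is in view belongs to the job. What is shaped like the part that bears vial_mid but green is not meant.

How it is judged:
By the outcome, as a careful person would: the job done as asked, in the order asked, and still so for the second after the job is handed in, with the robot touching nothing.
It also fails if it takes over 102 s, if anything falls off the work surface, if the arm or the gripper's body presses on something with over 40 N, if the wrist force passes 120 N, or if a joint passes its speed limit or range.

## Working session

There is one attempt and no reset: what is moved stays moved. The work goes in short steps, Python scripts to look and compute and a shell command to move; the robot and the scene stay as the last step left them, time stands still between calls to the robot, and variables do not carry over. Pictures are saved under pics/ and viewed, about 12 in all and at most 16, crops included, and the job is handed in when it is done.

```bash
ls; mkdir -p pics; python3 - <<'E'
from rig import env,eyes
import cv2,numpy as np
s=env.observe();print(s['time_s'],s['position'],s['tool_rot'],s['grip_width'])
for n in("scene","side","wrist"):
    im=eyes.get_image(n);cv2.imwrite(f"pics/{n}0.png",im[:,:,::-1])
    m=eyes.camera_model(n);print(n,m['vfov'],m['cx'],m['cy'],m['k1'],np.round(m['pose'],3).tolist())
E
```

```text
pics
0.0 [5.49701501e-01 7.72353477e-05 2.30700363e-01] [[-1.45616859e-03  9.99998940e-01  1.22615350e-05]
 [ 3.32154365e-04  1.27452206e-05 -9.99999945e-01]
 [-9.99998885e-01 -1.45616443e-03 -3.32172572e-04]] 0.08513120203876356
scene 49.554849680249404 286.2439955139849 209.1712750841989 -0.0297453665627458 [[0.905, -0.284, 0.317, 0.919], [0.425, 0.637, -0.643, -0.686], [-0.02, 0.716, 0.697, 0.814], [0.0, 0.0, 0.0, 1.0]]
side 46.74318682677354 284.738733860247 206.05697015412082 -0.031064189004644586 [[-0.922, 0.28, -0.266, 0.261], [-0.386, -0.631, 0.673, 0.708], [0.021, 0.724, 0.69, 0.771], [0.0, 0.0, 0.0, 1.0]]
wrist 64.68112619558003 281.94000684756685 210.99661445917837 -0.011228027065377757 [[1.0, -0.0, 0.001, 0.549], [-0.0, 0.961, 0.277, 0.07], [-0.001, -0.277, 0.961, 0.375], [0.0, 0.0, 0.0, 1.0]]
```

View images.

View pics/scene0.png

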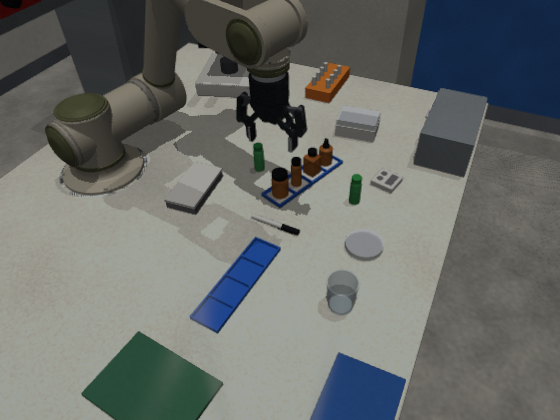

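View pics/side0.png

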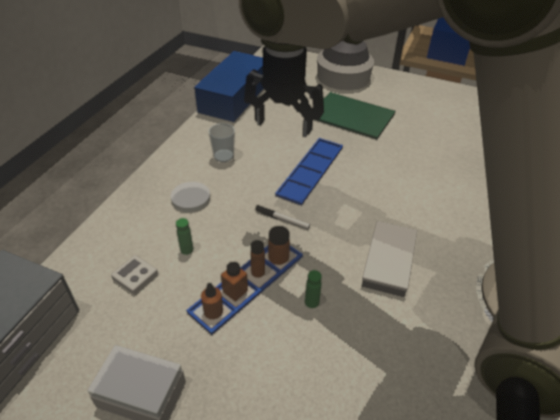

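View pics/wrist0.png

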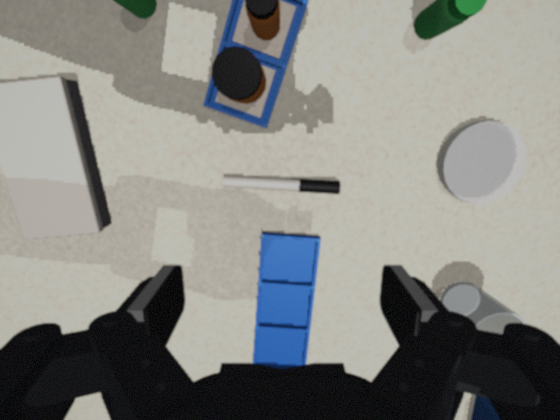

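```bash
cat > h.py <<'E'
import numpy as np,cv2
def rays(m,px):
    px=np.atleast_2d(np.asarray(px,float));f=210/np.tan(np.radians(m['vfov'])/2)
    K=np.array([[f,0,m['cx']],[0,f,m['cy']],[0,0,1]])
    u=cv2.undistortPoints(px[:,None],K,np.array([m['k1'],0,0,0.]))[:,0]
    # drawn = (1+k1 r^2)*ray : OpenCV model
    d=np.c_[u[:,0],-u[:,1],-np.ones(len(u))]@m['pose'][:3,:3].T
    return m['pose'][:3,3],d/np.linalg.norm(d,axis=1)[:,None]
def plane(m,px,z):
    o,d=rays(m,px);return o+d*((z-o[2])/d[:,2])[:,None]
def tri(obs):
    A=np.zeros((3,3));b=np.zeros(3);L=[]
    for m,p in obs:
        o,d=rays(m,p);P=np.eye(3)-np.outer(d[0],d[0]);A+=P;b+=P@o;L.append((P,o))
    x=np.linalg.solve(A,b);return x,[round(1e3*np.linalg.norm(P@(x-o)),1) for P,o in L]
def blobs(im,which,amin=60):
    r,g,b=[im[:,:,i].astype(int) for i in range(3)]
    if which=='blue':k=(b>1.6*r+15)&(b>1.3*g+10)
    if which=='amber':k=(r>1.5*g+10)&(r>1.8*b+10)
    if which=='black':k=(r<45)&(g<45)&(b<45)
    n,l,st,c=cv2.connectedComponentsWithStats(k.astype(np.uint8))
    return k,[(l==i,st[i],c[i]) for i in range(1,n) if st[i][4]>amin]
E
python3 - <<'E'
from rig import eyes
from h import *
for n in("scene","side"):
    m=eyes.camera_model(n);m['pose']=np.array(m['pose']);im=cv2.imread(f"pics/{n}0.png")[:,:,::-1]
    for w in('blue','amber'):
        for k,st,c in blobs(im,w)[1]:
            ys,xs=np.nonzero(k);P=plane(m,np.c_[xs,ys],.010)[:,:2]
            if np.hypot(*P.mean(0))>1 or P.mean(0)[0]<.2:continue
            print(n,w,st.tolist(),np.round(c,1),P.mean(0).round(3),end=' ')
            (cx,cy),(a,b),t=cv2.minAreaRect((P*1e3).astype(np.float32));print('rect',round(cx,1),round(cy,1),round(a,1),round(b,1),round(t,1))
E
```

```text
scene blue [262, 156, 80, 51, 382] [301.6 184.6] [0.552 0.159] rect 545.0 187.1 257.7 74.4 69.2
scene blue [190, 237, 90, 96, 3003] [235.8 283.3] [ 0.552 -0.197] rect 550.5 -190.1 254.8 72.2 85.7
scene blue [316, 353, 90, 67, 4195] [359.7 392. ] [ 0.874 -0.317] rect 877.9 -326.3 130.9 133.4 1.1
scene amber [306, 63, 43, 39, 766] [327.   84.7] [0.417 0.685] rect 409.5 708.6 108.3 262.5 0.1
scene amber [304, 155, 18, 8, 76] [313.2 158. ] [0.535 0.276] rect 533.2 273.6 48.7 32.4 22.0
side blue [277, 140, 65, 63, 1619] [309.2 171. ] [ 0.549 -0.178] rect 548.9 -186.0 245.5 66.3 85.8
side blue [188, 287, 74, 45, 317] [225.6 310.9] [0.547 0.268] rect 559.7 246.4 131.4 68.0 70.6
```

```bash
python3 -m pendant '{"travel": [[0,-38,0],[0,-38,0],[0,-38,0],[0,-38,0],[0,0,0],[0,0,0]], "delta_rot": [[0,0,0],[0,0,0],[0,0,0],[0,0,0],[0,0,0],[0,0,0]]}'
cat > snap.py <<'E'
import sys,pickle
from rig import env,eyes
import cv2,numpy as np
m=eyes.camera_model("wrist");im=eyes.get_image("wrist");n=sys.argv[1]
m['pose']=np.array(m['pose']);pickle.dump(m,open(f"pics/{n}.pkl","wb"));cv2.imwrite(f"pics/{n}.png",im[:,:,::-1])
s=env.observe();print(s['time_s'],s['position'],s['ft_force'])
E
python3 snap.py wA
python3 -m pendant '{"travel": [[0,40,0],[0,40,0],[0,40,0],[0,40,0],[0,40,0],[0,40,0],[0,40,0],[0,40,0],[0,40,0],[0,40,0],[0,0,0],[0,0,0],[0,0,0]], "delta_rot": [[0,0,0],[0,0,0],[0,0,0],[0,0,0],[0,0,0],[0,0,0],[0,0,0],[0,0,0],[0,0,0],[0,0,0],[0,0,0],[0,0,0],[0,0,0]]}'
python3 snap.py wB
python3 -m pendant '{"travel": [[20,35,0],[20,35,0],[0,0,0],[0,0,0]], "delta_rot": [[0,0,0],[0,0,0],[0,0,0],[0,0,0]]}'
python3 snap.py wC
python3 -c "
import cv2,numpy as np
cv2.imwrite('pics/tile1.png',cv2.resize(np.vstack([np.hstack([cv2.imread('pics/wA.png'),cv2.imread('pics/wB.png')]),np.hstack([cv2.imread('pics/wC.png')]*2)])[:, :],(800,600)))"
```

```text
time_s: 0.65
position: [0.5497, -0.1536, 0.2307]
tool_rot: [[-0.001, 1.0, -0.003], [0.001, -0.003, -1.0], [-1.0, -0.001, -0.001]]
ft_force: [0.5, 0.9, -0.1]
grip_width: 0.0852
0.7 [ 0.54978035 -0.15223963  0.23093577] [-0.49941376  0.45277032 -0.55892386]
time_s: 1.78
position: [0.5492, 0.2487, 0.2312]
tool_rot: [[-0.0, 1.0, 0.002], [-0.0, 0.002, -1.0], [-1.0, -0.0, 0.0]]
ft_force: [-0.7, -0.6, -0.1]
grip_width: 0.0854
1.8333 [0.54957774 0.24782309 0.23134666] [ 0.04286482  0.2396637  -0.69134366]
time_s: 2.17
position: [0.5905, 0.3179, 0.2303]
tool_rot: [[-0.001, 1.0, 0.0], [-0.001, 0.0, -1.0], [-1.0, -0.001, 0.001]]
ft_force: [0.0, -1.4, -1.0]
grip_width: 0.0854
2.2167 [0.59013911 0.31708679 0.23085781] [-0.67960505  0.23166762 -0.27766769]
```

View pics/tile1.png

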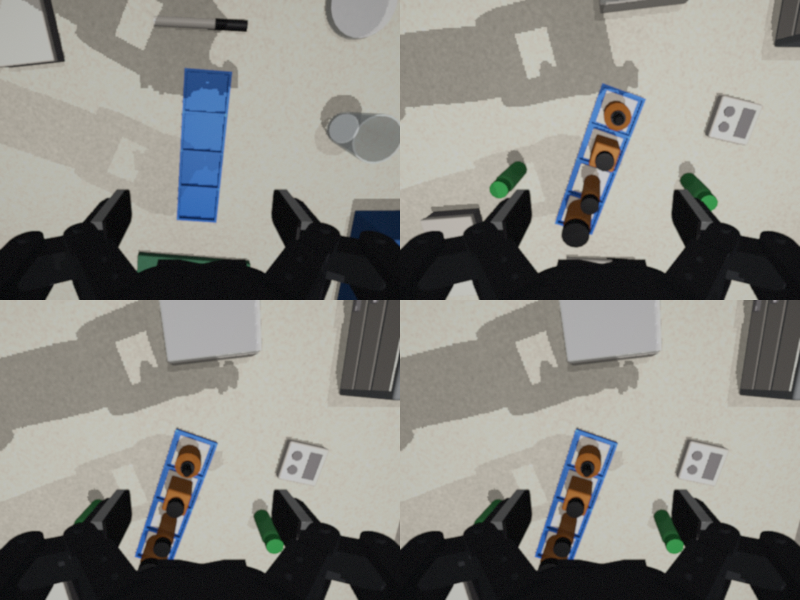

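View pics/wB.png

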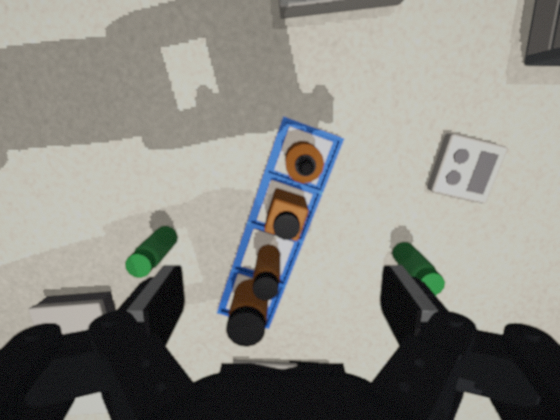

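```bash
python3 - <<'E'
from h import *
import pickle
from rig import eyes
for n in("wA","wB"):
    m=pickle.load(open(f"pics/{n}.pkl","rb"));im=cv2.imread(f"pics/{n}.png")[:,:,::-1];print(n,m['pose'][:3,3].round(4))
    k=blobs(im,'blue')[0].astype(np.uint8)
    k[:, :150]=0;k[:,400:]=0
    if n=='wB':k[:110]=0
    nn,l,st,c=cv2.connectedComponentsWithStats(k);ok=np.isin(l,[i for i in range(1,nn) if st[i][4]>40])
    ys,xs=np.nonzero(ok);P=plane(m,np.c_[xs,ys],.010)[:,:2]*1e3
    (cx,cy),(a,b),t=cv2.minAreaRect(P.astype(np.float32));print('rect',round(cx,1),round(cy,1),round(a,1),round(b,1),round(t,1))
rois={'wB':(200,140,345,360),'wC':(180,160,320,400),'wrist0':(190,0,310,130),'scene':(260,130,350,205),'side':(190,220,300,325)}
for n,(x0,y0,x1,y1) in rois.items():
    f=n if n[0]=='w' else n+'0';im=cv2.imread(f"pics/{f}.png")[:,:,::-1]
    for mx in (50,):
      s=im.astype(int);k=(s.max(2)<mx)&((s.max(2)-s.min(2))<22);k2=np.zeros_like(k);k2[y0:y1,x0:x1]=k[y0:y1,x0:x1]
      nn,l,st,c=cv2.connectedComponentsWithStats(k2.astype(np.uint8))
      for i in range(1,nn):
        if st[i][4]>12:
            print(n,st[i].tolist(),c[i].round(1))
tiles=[]
for n,(x0,y0,x1,y1) in rois.items():
    f=n if n[0]=='w' else n+'0';c=cv2.imread(f"pics/{f}.png")[y0:y1,x0:x1];s=min(260/c.shape[1],290/c.shape[0]);c=cv2.resize(c,None,fx=s,fy=s,interpolation=cv2.INTER_CUBIC)
    print(n,'scale',round(s,3));t=np.zeros((290,260,3),np.uint8);t[:c.shape[0],:c.shape[1]]=c;tiles.append(t)
tiles.append(np.zeros_like(t))
cv2.imwrite('pics/tile2.png',np.vstack([np.hstack(tiles[:3]),np.hstack(tiles[3:])]))
E
```

```text
wA [ 0.5494 -0.0834  0.3748]
rect 549.1 -190.5 250.9 68.8 85.4
wB [0.5485 0.319  0.3753]
rect 540.4 188.1 251.5 68.6 70.7
wB [297, 156, 17, 19, 253] [304.9 164.8]
wB [275, 212, 22, 13, 64] [284.6 216. ]
wB [276, 228, 16, 10, 70] [283.3 233.3]
wB [253, 272, 26, 28, 545] [264.9 285.5]
wB [228, 307, 38, 38, 1147] [245.7 325.5]
wC [254, 226, 17, 21, 265] [261.9 235.3]
wC [180, 268, 4, 46, 114] [180.9 293.2]
wC [234, 278, 23, 27, 498] [244.8 290.9]
wC [215, 332, 25, 28, 520] [226.7 345.7]
wC [180, 361, 140, 39, 4648] [250.  382.7]
wrist0 [246, 0, 32, 19, 469] [261.4   7.6]
wrist0 [213, 47, 49, 53, 1965] [236.6  73. ]
scene [285, 130, 21, 21, 185] [294.5 136.1]
scene [323, 139, 6, 9, 41] [325.6 143.6]
scene [308, 148, 9, 9, 65] [312.  151.8]
scene [292, 157, 9, 9, 73] [296.  161.2]
scene [272, 168, 16, 13, 181] [279.3 174.1]
side [270, 227, 18, 18, 274] [278.6 235.7]
side [252, 241, 12, 13, 123] [257.2 247.3]
side [228, 263, 11, 12, 111] [233.  268.9]
side [206, 285, 9, 11, 67] [210.1 290.7]
wB scale 1.318
wC scale 1.208
wrist0 scale 2.167
scene scale 2.889
side scale 2.364
```

View pics/tile2.png

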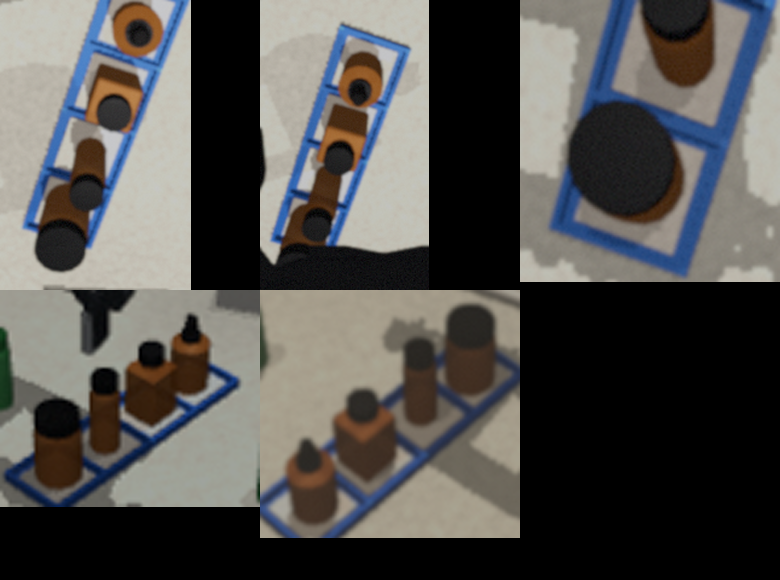

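```bash
python3 - <<'E'
from h import *
import pickle
from rig import eyes
M={n:pickle.load(open(f"pics/{n}.pkl","rb")) for n in("wA","wB","wC")}
for n in("scene","side"):
    M[n]=eyes.camera_model(n);M[n]['pose']=np.array(M[n]['pose'])
o={'jar':dict(wB=(246.3,326.8),scene=(280,172.2),side=(279.3,231.8)),
'vial':dict(wB=(265.3,287.5),wC=(227.0,345),scene=(296.3,160.1),side=(257.3,244.5)),
'square':dict(wB=(286.5,225.7),wC=(245.4,290),scene=(312.3,150.8),side=(233.1,265.7)),
'dropper':dict(wB=(305.3,165.2),wC=(262,236),scene=(326,140.4),side=(209.9,284.7))}
H=dict(jar=77,vial=87,square=81,dropper=87);by=dict(dropper=93,square=31,vial=-31,jar=-93)
def R(t):t=np.radians(t);return np.array([[np.cos(t),-np.sin(t)],[np.sin(t),np.cos(t)]])
for b,d in o.items():
    x,e=tri([(M[n],p) for n,p in d.items()]);f,_=tri([(M[n],d[n]) for n in('scene','side')])
    print(b,'all',(x*1e3).round(1),e,'fixed',(f*1e3).round(1),'wB@H',(plane(M['wB'],d['wB'],H[b]/1e3)*1e3).round(1)[0,:2],'bay',(R(-19.3)@[0,by[b]]+[540.4,188.1]).round(1),'dest',(R(-4.6)@[0,-by[b]]+[549.1,-190.5]).round(1))
# square: body bottom orientation - amber blob top face edges
im=cv2.imread('pics/wB.png')[:,:,::-1]
# rack corners heights: two views scene/side of empty rack
for n in('scene','side'):
    im=cv2.imread(f'pics/{n}0.png')[:,:,::-1];k=blobs(im,'blue')[1]
    for q,st,c in k:
        P=plane(M[n],[c],.01)[0]
        if abs(P[0]-.55)<.05 and abs(P[1]+.19)<.06:
            h=cv2.convexHull(np.argwhere(q)[:,::-1].astype(np.float32));print(n,cv2.approxPolyDP(h,4,True)[:,0].tolist())
im=cv2.imread('pics/wA.png')[:,:,::-1]
q=max((b for b in blobs(im,'blue')[1] if 200<b[2][0]<350),key=lambda b:b[1][4])[0]
h=cv2.convexHull(np.argwhere(q)[:,::-1].astype(np.float32));print('wA',cv2.approxPolyDP(h,4,True)[:,0].tolist())
E
```

```text
jar all [511.6 106.1  78.4] [np.float64(1.8), np.float64(1.3), np.float64(2.6)] fixed [511.9 104.8  79.3] wB@H [511.7 107.3] bay [509.7 100.3] dest [556.6 -97.8]
vial all [533.1 159.   85.9] [np.float64(1.0), np.float64(2.2), np.float64(1.2), np.float64(1.9)] fixed [533.7 157.9  86.7] wB@H [532.7 158.6] bay [530.2 158.8] dest [ 551.6 -159.6]
square all [553.3 219.6  80.3] [np.float64(0.4), np.float64(2.1), np.float64(0.5), np.float64(2.2)] fixed [553.8 217.8  81.3] wB@H [553.  219.8] bay [550.6 217.4] dest [ 546.6 -221.4]
dropper all [570.2 276.4  81.9] [np.float64(0.9), np.float64(3.1), np.float64(0.6), np.float64(3.2)] fixed [570.7 273.6  83.1] wB@H [568.9 277.4] bay [571.1 275.9] dest [ 541.6 -283.2]
scene [[279.0, 247.0], [217.0, 332.0], [190.0, 316.0], [255.0, 237.0]]
side [[341.0, 146.0], [301.0, 202.0], [277.0, 193.0], [319.0, 140.0]]
wA [[323.0, 101.0], [302.0, 308.0], [249.0, 307.0], [259.0, 96.0]]
```

```bash
python3 - <<'E'
from h import *
import pickle
from rig import eyes
M={n:pickle.load(open(f"pics/{n}.pkl","rb")) for n in("wA","wB","wC")}
for n in("scene","side"):
    M[n]=eyes.camera_model(n);M[n]['pose']=np.array(M[n]['pose'])
C={'+x+y':dict(wA=(323,101),scene=(279,247),side=(277,193)),'-x+y':dict(wA=(259,96),scene=(255,237),side=(301,202)),
'+x-y':dict(wA=(302,308),scene=(217,332),side=(319,140)),'-x-y':dict(wA=(249,307),scene=(190,316),side=(341,146))}
for k,d in C.items():print(k,*[v if i else (v*1e3).round(1) for i,v in enumerate(tri([(M[n],p) for n,p in d.items()]))])
im=cv2.imread('pics/wB.png')[:,:,::-1].astype(int)
k=(im[:,:,0]>150)&(im[:,:,0]>1.4*im[:,:,1])&(im[:,:,0]>1.8*im[:,:,2])
for y0,y1,z,nm in((140,185,.055,'dropper'),(185,250,.061,'square')):
    kk=np.zeros(k.shape,np.uint8);kk[y0:y1,250:345]=k[y0:y1,250:345]
    nn,l,st,c=cv2.connectedComponentsWithStats(kk);i=1+np.argmax(st[1:,4]);ys,xs=np.nonzero(l==i)
    P=plane(M['wB'],np.c_[xs,ys],z)[:,:2]*1e3;print(nm,st[i],cv2.minAreaRect(P.astype(np.float32)),cv2.minEnclosingCircle(P.astype(np.float32)))
c=cv2.imread('pics/wB.png')[180:250,250:330];cv2.imwrite('pics/sq.png',cv2.resize(c,None,fx=6,fy=6,interpolation=cv2.INTER_CUBIC))
E
```

```text
+x+y [591.1 -68.3  10.4] [np.float64(1.1), np.float64(1.3), np.float64(2.0)]
-x+y [526.  -62.9  10.6] [np.float64(0.8), np.float64(0.3), np.float64(0.7)]
+x-y [ 573.8 -317.3    3.6] [np.float64(1.1), np.float64(0.5), np.float64(0.9)]
-x-y [ 507.8 -311.     9.3] [np.float64(2.1), np.float64(1.4), np.float64(3.0)]
dropper [287 152  36  29 205] ((573.13916015625, 268.44659423828125), (34.7748908996582, 21.76886558532715), 26.035831451416016) ((570.19580078125, 274.2500915527344), 17.48834800720215)
square [266 201  41  32 435] ((552.668212890625, 218.88145446777344), (33.45729064941406, 34.103675842285156), 72.47366333007812) ((552.5473022460938, 218.95765686035156), 22.418743133544922)
```

View pics/sq.png

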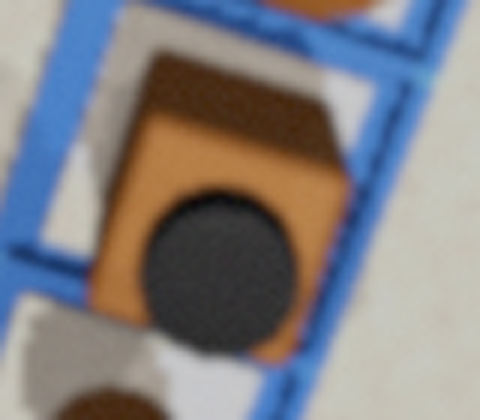

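```bash
python3 -m pendant '{"travel": [[-6,-14,0],[-7,-14,0],[-7,-14.5,0],[0,0,-35],[0,0,-35],[0,0,-30],[0,0,0],[0,0,0],[0,0,0]], "delta_rot": [[0,0,-0.11],[0,0,-0.11],[0,0,-0.11],[0,0,0],[0,0,0],[0,0,0],[0,0,0],[0,0,0],[0,0,0]]}' 72 40; python3 snap.py d1
```

```text
time_s: 2.97
position: [0.5709, 0.275, 0.1339]
tool_rot: [[0.003, 0.946, -0.325], [0.001, -0.325, -0.946], [-1.0, 0.003, -0.002]]
ft_force: [0.6, -0.7, 0.1]
grip_width: 0.072
3.0167 [0.57102195 0.27525996 0.13415883] [ 0.34202953  0.69789561 -0.25718985]
```

View pics/d1.png

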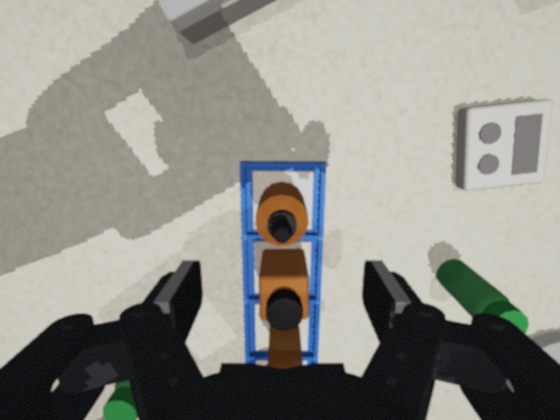

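```bash
python3 - <<'E'
from h import *
import pickle
m=pickle.load(open("pics/d1.pkl","rb"));print(plane(m,[(282,229)],.085)*1e3,plane(m,[(282,219)],.055)*1e3,plane(m,[(285,308)],.081)*1e3)
E
python3 -m pendant '{"travel": [[0,0,-25],[0,0,-25],[0,0,-25],[0,0,-20],[0,0,-15],[0,0,0],[0,0,0]], "delta_rot": [[0,0,0],[0,0,0],[0,0,0],[0,0,0],[0,0,0],[0,0,0],[0,0,0]]}'
```

```text
[[571.50378187 278.04877848  85.        ]] [[570.66086377 275.25020376  55.        ]] [[554.67315572 222.77925762  81.        ]]
time_s: 3.6
position: [0.5707, 0.2756, 0.0228]
tool_rot: [[0.002, 0.946, -0.324], [0.0, -0.324, -0.946], [-1.0, 0.002, -0.001]]
ft_force: [0.2, -0.4, 0.3]
grip_width: 0.0721
```

```bash
python3 -m pendant '{"travel": [[0,0,0],[0,0,0],[0,0,0],[0,0,0],[0,0,0],[0,0,0],[0,0,0],[0,0,0]], "delta_rot": [[0,0,0],[0,0,0],[0,0,0],[0,0,0],[0,0,0],[0,0,0],[0,0,0],[0,0,0]]}' 20 40; python3 -m pendant '{"travel": [[0,0,0],[0,0,5],[0,0,15],[0,0,25],[0,0,30],[0,0,25],[0,0,0],[0,0,0]], "delta_rot": [[0,0,0],[0,0,0],[0,0,0],[0,0,0],[0,0,0],[0,0,0],[0,0,0],[0,0,0]]}'; python3 snap.py d2
```

```text
time_s: 4.27
position: [0.5707, 0.2757, 0.0231]
tool_rot: [[0.003, 0.946, -0.324], [0.001, -0.324, -0.946], [-1.0, 0.002, -0.002]]
ft_force: [-1.0, -0.6, 5.6]
grip_width: 0.0372
time_s: 4.93
position: [0.5704, 0.2757, 0.1231]
tool_rot: [[0.003, 0.946, -0.324], [0.001, -0.324, -0.946], [-1.0, 0.003, -0.002]]
ft_force: [-0.2, -0.3, -1.4]
grip_width: 0.0372
4.9833 [0.5697407  0.27542849 0.12144707] [-0.45702848 -0.97934959 -0.94522027]
```

View pics/d2.png

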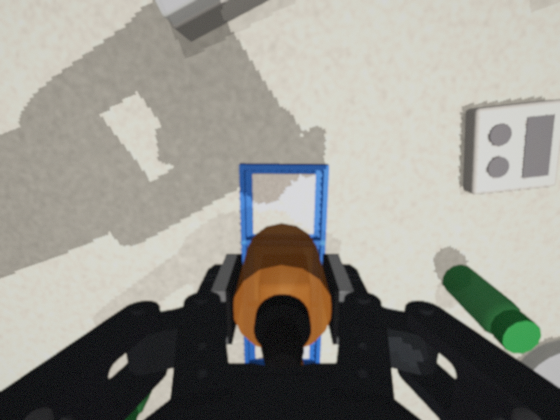

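```bash
python3 -m pendant '{"travel": [[0,-15,0],[0,-30,0],[-2,-38,0],[-2,-38,0],[-2,-38,0],[-2,-38,0],[-2,-38,0],[-2,-38,0],[-2,-38,0],[-2,-38,0],[-2,-38,0],[-2,-38,0],[-2,-38,0],[-2,-38,0],[-2,-35,0],[-2.5,-22.7,0],[0,0,0],[0,0,0],[0,0,0],[0,0,0]], "delta_rot": [[0,0,0.01],[0,0,0.02],[0,0,0.02],[0,0,0.02],[0,0,0.02],[0,0,0.02],[0,0,0.02],[0,0,0.02],[0,0,0.02],[0,0,0.02],[0,0,0.02],[0,0,0.02],[0,0,0.02],[0,0,0],[0,0,0],[0,0,0],[0,0,0],[0,0,0],[0,0,0],[0,0,0]]}'; python3 snap.py d3
```

```text
time_s: 6.65
position: [0.5414, -0.2818, 0.1208]
tool_rot: [[-0.001, 0.997, -0.079], [0.001, -0.079, -0.997], [-1.0, -0.001, -0.001]]
ft_force: [-0.5, -0.1, -1.0]
grip_width: 0.0371
6.7 [ 0.54157489 -0.28190061  0.12105055] [-0.51907114 -0.02259151 -0.64292023]
```

View pics/d3.png

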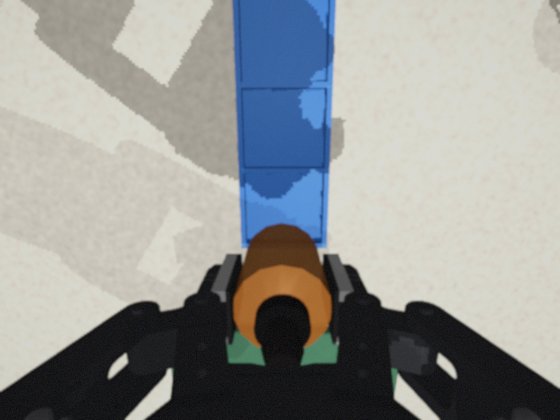

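```bash
python3 - <<'E'
from h import *
import pickle
m=pickle.load(open("pics/d3.pkl","rb"));print((plane(m,[(241,246),(327,246),(235,1),(333,1),(242,167),(328,167)],.010)*1e3).round(1))
E
```

```text
[[ 504.5 -312.1   10. ]
 [ 575.2 -317.7   10. ]
 [ 520.4 -134.4   10. ]
 [ 586.8 -139.6   10. ]
 [ 512.6 -247.3   10. ]
 [ 578.7 -252.5   10. ]]
```

```bash
python3 -m pendant '{"travel": [[0,0,-15],[0,0,-30],[0,0,-30],[0,0,-15],[0,0,-6],[0,0,-2],[0,0,-1],[0,0,-1],[0,0,-1],[0,0,0],[0,0,0]], "delta_rot": [[0,0,0],[0,0,0],[0,0,0],[0,0,0],[0,0,0],[0,0,0],[0,0,0],[0,0,0],[0,0,0],[0,0,0],[0,0,0]]}'
```

```text
time_s: 7.62
position: [0.5419, -0.2834, 0.0211]
tool_rot: [[0.001, 0.997, -0.08], [-0.001, -0.08, -0.997], [-1.0, 0.001, 0.001]]
ft_force: [-0.2, 0.9, 1.8]
grip_width: 0.0369
```

```bash
python3 -m pendant '{"travel": [[0,0,-0.7],[0,0,0],[0,0,0]], "delta_rot": [[0,0,0],[0,0,0],[0,0,0]]}';python3 -m pendant '{"travel": [[0,0,-0.7],[0,0,0],[0,0,0]], "delta_rot": [[0,0,0],[0,0,0],[0,0,0]]}'
```

```text
time_s: 7.87
position: [0.5419, -0.2834, 0.0211]
tool_rot: [[0.002, 0.997, -0.08], [-0.001, -0.08, -0.997], [-1.0, 0.002, 0.001]]
ft_force: [-1.5, 1.6, 7.6]
grip_width: 0.037
time_s: 8.12
position: [0.5419, -0.2835, 0.0211]
tool_rot: [[0.002, 0.997, -0.08], [-0.002, -0.08, -0.997], [-1.0, 0.002, 0.001]]
ft_force: [-3.2, 2.4, 14.3]
grip_width: 0.0366
```

```bash
python3 -m pendant '{"travel": [[0,0,1.2],[0,0,0]], "delta_rot": [[0,0,0],[0,0,0]]}';python3 -m pendant '{"travel": [[0,0,0],[0,0,0],[0,0,0],[0,0,0],[0,0,0]], "delta_rot": [[0,0,0],[0,0,0],[0,0,0],[0,0,0],[0,0,0]]}' 66; python3 -m pendant '{"travel": [[0,0,10],[0,0,30],[0,0,35],[0,0,35],[0,0,0.2],[0,0,0],[0,0,0]], "delta_rot": [[0,0,0],[0,0,0],[0,0,0],[0,0,0],[0,0,0],[0,0,0],[0,0,0]]}'; python3 snap.py d4
```

```text
time_s: 8.28
position: [0.5417, -0.2835, 0.0211]
tool_rot: [[0.001, 0.997, -0.08], [-0.001, -0.08, -0.997], [-1.0, 0.001, 0.001]]
ft_force: [-2.0, 0.8, 8.2]
grip_width: 0.0367
time_s: 8.7
position: [0.5414, -0.2832, 0.0199]
tool_rot: [[-0.0, 0.997, -0.08], [0.0, -0.08, -0.997], [-1.0, -0.0, -0.0]]
ft_force: [-0.2, -0.4, 0.1]
grip_width: 0.066
time_s: 9.28
position: [0.5412, -0.283, 0.1302]
tool_rot: [[-0.0, 0.997, -0.08], [0.0, -0.08, -0.997], [-1.0, -0.0, -0.0]]
ft_force: [-0.3, -0.2, -0.5]
grip_width: 0.0659
9.3333 [ 0.54098763 -0.28284155  0.12942519] [-0.35377721  0.19724109 -0.46302581]
```

View pics/d4.png

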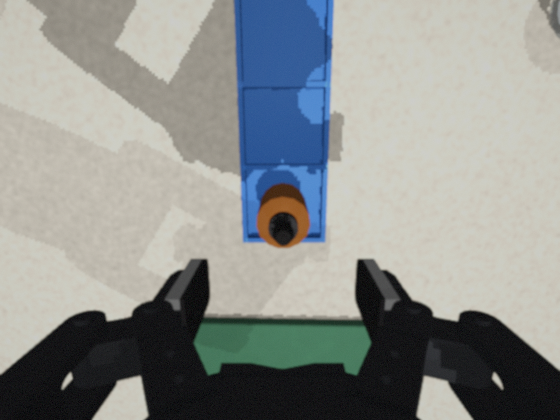

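```bash
python3 -m pendant '{"travel": [[0,20,0],[1,38,0],[1,38,0],[1,38,0],[1,38,0],[1,38,0],[1,38,0],[1,38,0],[1,38,0],[1,38,0],[1,38,0],[1,38,0],[0.5,38,0],[0,26.7,0],[0,0,0],[0,0,0],[0,0,0]], "delta_rot": [[0,0,0],[0,0,-0.02],[0,0,-0.02],[0,0,-0.02],[0,0,-0.02],[0,0,-0.02],[0,0,-0.02],[0,0,-0.02],[0,0,-0.02],[0,0,-0.02],[0,0,-0.02],[0,0,-0.02],[0,0,-0.02],[0,0,0],[0,0,0],[0,0,0],[0,0,0]]}' 70; python3 snap.py s1;  python3 -m pendant '{"travel": [[0,0,-20],[0,0,-35],[0,0,-30],[0,0,-16],[0,0,-8],[0,0,0],[0,0,0]], "delta_rot": [[0,0,0],[0,0,0],[0,0,0],[0,0,0],[0,0,0],[0,0,0],[0,0,0]]}'
```

```text
time_s: 10.75
position: [0.5526, 0.219, 0.1293]
tool_rot: [[-0.002, 0.949, -0.315], [-0.001, -0.315, -0.949], [-1.0, -0.002, 0.001]]
ft_force: [-0.2, -0.4, 0.1]
grip_width: 0.0701
10.8 [0.55282246 0.21856943 0.12959371] [ 0.46485022 -0.80998278 -0.42547207]
time_s: 11.38
position: [0.5535, 0.2189, 0.022]
tool_rot: [[0.001, 0.949, -0.316], [0.0, -0.316, -0.949], [-1.0, 0.001, -0.0]]
ft_force: [-0.5, -0.1, 0.4]
grip_width: 0.0701
```

```bash
python3 -m pendant '{"travel": [[0,0,0],[0,0,0],[0,0,0],[0,0,0],[0,0,0],[0,0,0],[0,0,0],[0,0,0]], "delta_rot": [[0,0,0],[0,0,0],[0,0,0],[0,0,0],[0,0,0],[0,0,0],[0,0,0],[0,0,0]]}' 20 40; python3 -m pendant '{"travel": [[0,0,0],[0,0,5],[0,0,15],[0,0,25],[0,0,30],[0,0,25],[0,0,0],[0,0,0]], "delta_rot": [[0,0,0],[0,0,0],[0,0,0],[0,0,0],[0,0,0],[0,0,0],[0,0,0],[0,0,0]]}'; python3 snap.py s2;  python3 -m pendant '{"travel": [[0,-15,0],[0,-30,0],[-1,-38,0],[-1,-38,0],[-1,-38,0],[-1,-38,0],[-1,-38,0],[-1,-38,0],[0,-38,0],[0,-38,0],[0,-38,0],[0,-38,0],[0,-15,0],[0,0,0],[0,0,0],[0,0,0],[0,0,0]], "delta_rot": [[0,0,0],[0,0,0.02],[0,0,0.02],[0,0,0.02],[0,0,0.02],[0,0,0.02],[0,0,0.02],[0,0,0.02],[0,0,0.02],[0,0,0.02],[0,0,0.02],[0,0,0.02],[0,0,0.02],[0,0,0],[0,0,0],[0,0,0],[0,0,0]]}'; python3 snap.py s3; python3 -c "
import cv2,numpy as np
cv2.imwrite('pics/tile3.png',cv2.resize(np.hstack([cv2.imread('pics/s%d.png'%i) for i in (2,3)]),(800,300)))"
```

```text
time_s: 12.05
position: [0.5536, 0.2196, 0.0226]
tool_rot: [[0.002, 0.949, -0.314], [0.0, -0.314, -0.949], [-1.0, 0.002, -0.001]]
ft_force: [0.2, -1.4, 6.5]
grip_width: 0.0362
time_s: 12.72
position: [0.5532, 0.2196, 0.1225]
tool_rot: [[0.002, 0.949, -0.314], [0.0, -0.314, -0.949], [-1.0, 0.002, -0.001]]
ft_force: [-0.8, -0.6, -2.2]
grip_width: 0.0369
12.7667 [0.5525284  0.21947123 0.12099872] [-0.02848336  0.37978983 -1.78343889]
time_s: 14.18
position: [0.5469, -0.219, 0.1208]
tool_rot: [[-0.001, 0.997, -0.079], [0.001, -0.079, -0.997], [-1.0, -0.001, -0.001]]
ft_force: [0.3, 0.2, -1.1]
grip_width: 0.0366
14.2333 [ 0.54697073 -0.21908548  0.12105074] [-0.49752541 -0.20581136 -0.02378276]
```

View pics/tile3.png

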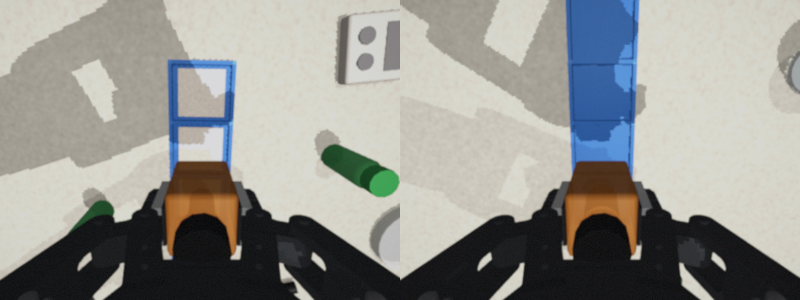

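```bash
python3 -m pendant '{"travel": [[0,0,-15],[0,0,-30],[0,0,-30],[0,0,-15],[0,0,-6],[0,0,-2],[0,0,-1],[0,0,-1],[0,0,-1],[0,0,-0.5],[0,0,0],[0,0,0]], "delta_rot": [[0,0,0],[0,0,0],[0,0,0],[0,0,0],[0,0,0],[0,0,0],[0,0,0],[0,0,0],[0,0,0],[0,0,0],[0,0,0],[0,0,0]]}'
```

```text
time_s: 15.23
position: [0.5473, -0.2207, 0.0206]
tool_rot: [[0.001, 0.997, -0.08], [-0.001, -0.08, -0.997], [-1.0, 0.001, 0.001]]
ft_force: [0.4, 0.3, 3.4]
grip_width: 0.0367
```

```bash
python3 -m pendant '{"travel": [[0,0,0],[0,0,0],[0,0,0],[0,0,0],[0,0,0]], "delta_rot": [[0,0,0],[0,0,0],[0,0,0],[0,0,0],[0,0,0]]}' 64; python3 -m pendant '{"travel": [[0,0,10],[0,0,30],[0,0,35],[0,0,35],[0,0,0.5],[0,0,0],[0,0,0]], "delta_rot": [[0,0,0],[0,0,0],[0,0,0],[0,0,0],[0,0,0],[0,0,0],[0,0,0]]}'; python3 snap.py s4;  python3 -m pendant '{"travel": [[0,20,0],[-2,38,0],[-2,38,0],[-2,38,0],[-2,38,0],[-2,38,0],[-2,38,0],[-2,38,0],[0,38,0],[0,38,0],[0,17.5,0],[0,0,0],[0,0,0],[0,0,0]], "delta_rot": [[0,0,-0.02],[0,0,-0.025],[0,0,-0.025],[0,0,-0.025],[0,0,-0.025],[0,0,-0.025],[0,0,-0.025],[0,0,-0.025],[0,0,-0.025],[0,0,-0.03],[0,0,0],[0,0,0],[0,0,0],[0,0,0]]}' 64; python3 snap.py v1; python3 -c "
import cv2,numpy as np
cv2.imwrite('pics/tile4.png',cv2.resize(np.hstack([cv2.imread('pics/%s.png'%i) for i in ('s4','v1')]),(800,300)))"
```

```text
time_s: 15.65
position: [0.547, -0.2205, 0.0198]
tool_rot: [[-0.0, 0.997, -0.08], [0.0, -0.08, -0.997], [-1.0, -0.0, -0.0]]
ft_force: [-0.0, -0.2, 0.0]
grip_width: 0.064
time_s: 16.23
position: [0.5467, -0.2203, 0.1302]
tool_rot: [[-0.0, 0.997, -0.08], [0.0, -0.08, -0.997], [-1.0, -0.0, -0.0]]
ft_force: [0.3, -1.0, -0.8]
grip_width: 0.064
16.2833 [ 0.54647142 -0.22016955  0.12951841] [ 0.16270126  0.04251705 -0.56528716]
time_s: 17.45
position: [0.5327, 0.1582, 0.1295]
tool_rot: [[-0.002, 0.946, -0.324], [-0.0, -0.324, -0.946], [-1.0, -0.001, 0.001]]
ft_force: [-0.1, -0.7, 0.1]
grip_width: 0.064
17.5 [0.53290818 0.15785489 0.12974529] [-0.17129135 -1.32611515 -0.17836949]
```

View pics/tile4.png

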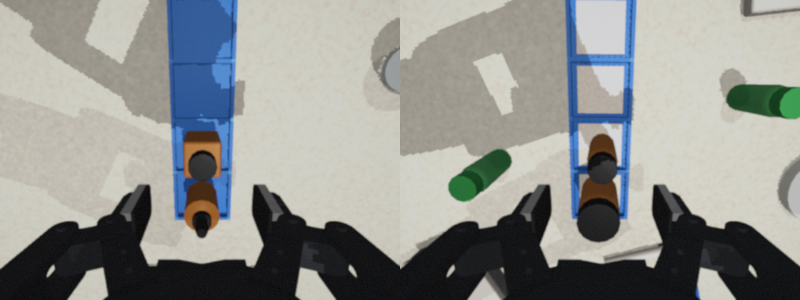

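```bash
python3 - <<'E'
from h import *
import pickle
m=pickle.load(open("pics/v1.pkl","rb"));print(plane(m,[(283,237.5)],.087)*1e3,plane(m,[(277.5,308)],.077)*1e3)
E
python3 -m pendant '{"travel": [[0,0,-20],[0,0,-35],[0,0,-30],[0,0,-16],[0,0,-8],[0,0,0],[0,0,0]], "delta_rot": [[0,0,0],[0,0,0],[0,0,0],[0,0,0],[0,0,0],[0,0,0],[0,0,0]]}'
```

```text
[[532.66464966 157.96902344  87.        ]] [[511.55855715 107.64797922  77.        ]]
time_s: 18.08
position: [0.5335, 0.1583, 0.0219]
tool_rot: [[0.001, 0.946, -0.325], [0.0, -0.325, -0.946], [-1.0, 0.001, -0.0]]
ft_force: [-0.4, 0.1, 0.6]
grip_width: 0.0637
```

```bash
python3 -m pendant '{"travel": [[0,0,0],[0,0,0],[0,0,0],[0,0,0],[0,0,0],[0,0,0],[0,0,0],[0,0,0]], "delta_rot": [[0,0,0],[0,0,0],[0,0,0],[0,0,0],[0,0,0],[0,0,0],[0,0,0],[0,0,0]]}' 15 40; python3 -m pendant '{"travel": [[0,0,0],[0,0,5],[0,0,15],[0,0,25],[0,0,30],[0,0,25],[0,0,0],[0,0,0]], "delta_rot": [[0,0,0],[0,0,0],[0,0,0],[0,0,0],[0,0,0],[0,0,0],[0,0,0],[0,0,0]]}'; python3 -m pendant '{"travel": [[0,-15,0],[0,-30,0],[3,-38,0],[3,-38,0],[3,-38,0],[3,-38,0],[3,-38,0],[3,-38,0],[1,-30,0],[0,-15,0],[0,0,0],[0,0,0],[0,0,0],[0,0,0]], "delta_rot": [[0,0,0.02],[0,0,0.025],[0,0,0.025],[0,0,0.025],[0,0,0.025],[0,0,0.025],[0,0,0.025],[0,0,0.025],[0,0,0.025],[0,0,0.03],[0,0,0],[0,0,0],[0,0,0],[0,0,0]]}'; python3 snap.py v3
```

```text
time_s: 18.75
position: [0.5336, 0.159, 0.0225]
tool_rot: [[0.002, 0.946, -0.324], [-0.0, -0.324, -0.946], [-1.0, 0.002, -0.001]]
ft_force: [0.3, -0.8, 6.6]
grip_width: 0.0279
time_s: 19.42
position: [0.5334, 0.1591, 0.1227]
tool_rot: [[0.003, 0.946, -0.324], [0.0, -0.324, -0.946], [-1.0, 0.003, -0.001]]
ft_force: [-0.2, -0.7, -1.6]
grip_width: 0.0279
time_s: 20.58
position: [0.5518, -0.1576, 0.1209]
tool_rot: [[-0.001, 0.997, -0.079], [0.001, -0.079, -0.997], [-1.0, -0.001, -0.001]]
ft_force: [0.1, -0.6, -0.2]
grip_width: 0.028
20.6333 [ 0.55189442 -0.15767103  0.1211217 ] [-0.13196484 -0.08822675 -0.93466015]
```

Grip width 28 mm matches the vial, so it's held; lower it.

```bash
python3 -m pendant '{"travel": [[0,0,-15],[0,0,-30],[0,0,-30],[0,0,-15],[0,0,-6],[0,0,-2],[0,0,-1],[0,0,-1],[0,0,-1],[0,0,-0.5],[0,0,0],[0,0,0]], "delta_rot": [[0,0,0],[0,0,0],[0,0,0],[0,0,0],[0,0,0],[0,0,0],[0,0,0],[0,0,0],[0,0,0],[0,0,0],[0,0,0],[0,0,0]]}'
```

```text
time_s: 21.63
position: [0.5523, -0.1592, 0.0205]
tool_rot: [[0.001, 0.997, -0.08], [-0.001, -0.08, -0.997], [-1.0, 0.001, 0.0]]
ft_force: [-0.6, -0.6, 3.6]
grip_width: 0.0281
```

```bash
python3 -m pendant '{"travel": [[0,0,0],[0,0,0],[0,0,0],[0,0,0],[0,0,0]], "delta_rot": [[0,0,0],[0,0,0],[0,0,0],[0,0,0],[0,0,0]]}' 56; python3 -m pendant '{"travel": [[0,0,10],[0,0,30],[0,0,35],[0,0,35],[0,0,0.5],[0,0,0],[0,0,0]], "delta_rot": [[0,0,0],[0,0,0],[0,0,0],[0,0,0],[0,0,0],[0,0,0],[0,0,0]]}'; python3 snap.py v4;  python3 -m pendant '{"travel": [[0,20,0],[-6,38,0],[-6,38,0],[-6,38,0],[-6,38,0],[-6,38,0],[-6,38,0],[-4.5,17.5,0],[0,0,0],[0,0,0],[0,0,0]], "delta_rot": [[0,0,-0.03],[0,0,-0.03],[0,0,-0.03],[0,0,-0.03],[0,0,-0.03],[0,0,-0.03],[0,0,-0.03],[0,0,-0.04],[0,0,0],[0,0,0],[0,0,0]]}' 76; python3 snap.py j1; python3 -c "
import cv2,numpy as np
cv2.imwrite('pics/tile5.png',cv2.resize(np.hstack([cv2.imread('pics/%s.png'%i) for i in ('v4','j1')]),(800,300)))"
```

```text
time_s: 22.05
position: [0.5519, -0.159, 0.0198]
tool_rot: [[-0.0, 0.997, -0.08], [0.0, -0.08, -0.997], [-1.0, -0.0, -0.0]]
ft_force: [-0.1, -1.3, 0.6]
grip_width: 0.056
time_s: 22.63
position: [0.5516, -0.1588, 0.1303]
tool_rot: [[-0.0, 0.997, -0.08], [0.0, -0.08, -0.997], [-1.0, -0.0, -0.0]]
ft_force: [0.2, -0.1, 0.2]
grip_width: 0.0557
22.6833 [ 0.55143927 -0.15873117  0.12956508] [-0.07189863 -0.66256952 -0.49204194]
time_s: 23.6
position: [0.5115, 0.1057, 0.1297]
tool_rot: [[-0.001, 0.946, -0.324], [-0.0, -0.324, -0.946], [-1.0, -0.001, 0.001]]
ft_force: [0.8, -0.5, 0.3]
grip_width: 0.0758
23.65 [0.51169314 0.10538067 0.12979627] [ 0.20006549 -0.68241914 -0.97468984]
```

View pics/tile5.png

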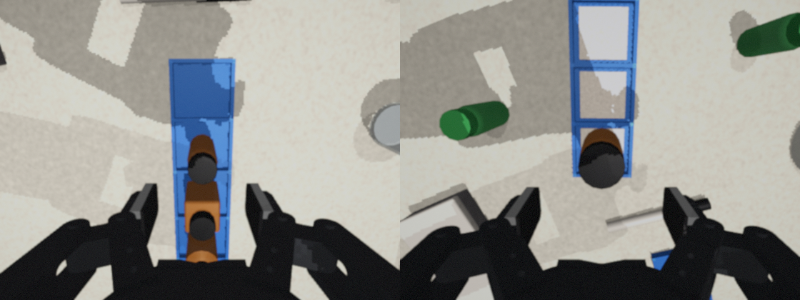

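```bash
python3 -m pendant '{"travel": [[0,0,-20],[0,0,-35],[0,0,-30],[0,0,-16],[0,0,-8],[0,0,0],[0,0,0]], "delta_rot": [[0,0,0],[0,0,0],[0,0,0],[0,0,0],[0,0,0],[0,0,0],[0,0,0]]}';  python3 -m pendant '{"travel": [[0,0,0],[0,0,0],[0,0,0],[0,0,0],[0,0,0],[0,0,0],[0,0,0],[0,0,0]], "delta_rot": [[0,0,0],[0,0,0],[0,0,0],[0,0,0],[0,0,0],[0,0,0],[0,0,0],[0,0,0]]}' 28 40; python3 -m pendant '{"travel": [[0,0,0],[0,0,5],[0,0,15],[0,0,25],[0,0,30],[0,0,25],[0,0,0],[0,0,0]], "delta_rot": [[0,0,0],[0,0,0],[0,0,0],[0,0,0],[0,0,0],[0,0,0],[0,0,0],[0,0,0]]}'; python3 -m pendant '{"travel": [[0,-15,0],[6,-30,0],[9,-38,0],[9,-38,0],[9,-38,0],[9,-30,0],[3.5,-14.5,0],[0,0,0],[0,0,0],[0,0,0],[0,0,0]], "delta_rot": [[0,0,0.03],[0,0,0.04],[0,0,0.04],[0,0,0.04],[0,0,0.04],[0,0,0.04],[0,0,0.02],[0,0,0],[0,0,0],[0,0,0],[0,0,0]]}'
```

```text
time_s: 24.23
position: [0.5121, 0.1058, 0.0217]
tool_rot: [[0.0, 0.946, -0.325], [-0.0, -0.325, -0.946], [-1.0, 0.0, -0.0]]
ft_force: [0.8, -0.0, 0.1]
grip_width: 0.076
time_s: 24.9
position: [0.512, 0.1064, 0.0226]
tool_rot: [[0.002, 0.946, -0.324], [-0.0, -0.324, -0.946], [-1.0, 0.002, -0.0]]
ft_force: [-0.4, -1.5, 6.9]
grip_width: 0.0431
time_s: 25.57
position: [0.5118, 0.1066, 0.1226]
tool_rot: [[0.003, 0.946, -0.324], [-0.0, -0.324, -0.946], [-1.0, 0.003, -0.001]]
ft_force: [-1.2, 0.6, -0.5]
grip_width: 0.0431
time_s: 26.48
position: [0.5565, -0.0957, 0.1209]
tool_rot: [[-0.001, 0.997, -0.079], [0.001, -0.079, -0.997], [-1.0, -0.001, -0.001]]
ft_force: [0.4, 0.6, -0.8]
grip_width: 0.0432
```

```bash
python3 -m pendant '{"travel": [[0,0,-15],[0,0,-30],[0,0,-30],[0,0,-15],[0,0,-6],[0,0,-2],[0,0,-1],[0,0,-1],[0,0,-1],[0,0,-0.5],[0,0,0],[0,0,0]], "delta_rot": [[0,0,0],[0,0,0],[0,0,0],[0,0,0],[0,0,0],[0,0,0],[0,0,0],[0,0,0],[0,0,0],[0,0,0],[0,0,0],[0,0,0]]}'
```

```text
time_s: 27.48
position: [0.5574, -0.0971, 0.0206]
tool_rot: [[0.001, 0.997, -0.08], [-0.0, -0.08, -0.997], [-1.0, 0.001, 0.0]]
ft_force: [-0.3, 1.0, 3.6]
grip_width: 0.0428
```

Contact; release, lift, back away to see all four.

```bash
python3 -m pendant '{"travel": [[0,0,0],[0,0,0],[0,0,0],[0,0,0],[0,0,0]], "delta_rot": [[0,0,0],[0,0,0],[0,0,0],[0,0,0],[0,0,0]]}' 70; python3 -m pendant '{"travel": [[0,0,10],[0,0,30],[0,0,35],[0,0,35],[0,25,30],[0,38,30],[0,38,30],[0,38,0],[0,38,0],[0,0,0],[0,0,0]], "delta_rot": [[0,0,0],[0,0,0],[0,0,0],[0,0,0],[0,0,0],[0,0,0],[0,0,0],[0,0,0],[0,0,0],[0,0,0],[0,0,0]]}'; python3 snap.py f1; python3 - <<'E'
from rig import eyes
import cv2,numpy as np
a=[]
for n,(x0,y0,w,h) in dict(scene=(180,180,140,160),side=(250,80,140,160)).items():
    im=eyes.get_image(n)[:,:,::-1];cv2.imwrite(f'pics/{n}F.png',im);a.append(cv2.resize(im[y0:y0+h,x0:x0+w],(262,300),interpolation=cv2.INTER_CUBIC))
a.append(cv2.resize(cv2.imread('pics/f1.png'),(276,300)))
cv2.imwrite('pics/fin.png',np.hstack(a))
E
```

```text
time_s: 27.9
position: [0.557, -0.097, 0.0197]
tool_rot: [[-0.0, 0.997, -0.08], [0.0, -0.08, -0.997], [-1.0, -0.0, -0.0]]
ft_force: [0.7, -0.8, -0.0]
grip_width: 0.0699
time_s: 28.82
position: [0.5566, 0.0711, 0.2122]
tool_rot: [[0.001, 0.997, -0.077], [-0.0, -0.077, -0.997], [-1.0, 0.001, 0.0]]
ft_force: [0.5, -0.2, 0.3]
grip_width: 0.0698
28.8667 [0.55680847 0.06972842 0.21199988] [-0.1314976  -0.66516791 -0.2694024 ]
```

View pics/fin.png

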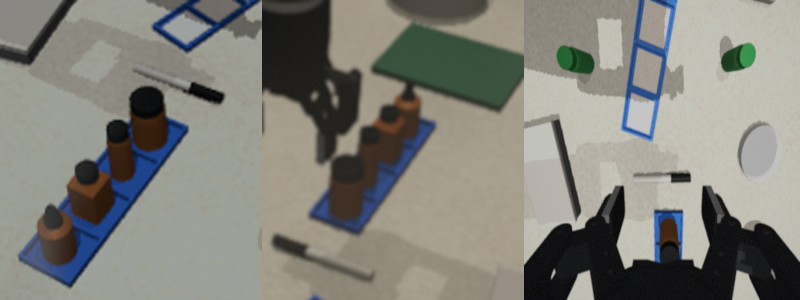

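```bash
python3 -c "
from rig import close_job
print(close_job())"
```

```text
the job is handed in; nothing more can be done
None
```

All four bottles are now in the empty rack in reverse order, and I handed the job in at about 29 s of the 102 s allowed. Left to right as the robot sees them, they now stand jar, vial, square, dropper. They started as dropper, square, vial, jar.

- **Final look:** the scene and side pictures show all four upright, one per bay. The full rack looks empty in the parts I could see, the spatula and green vials are where they were, and the gripper is clear. I checked this by eye and did not measure the final tilt.
- **Grasps:** the finger openings came within about 1–2 mm of the given sizes: 37 mm dropper, 37 mm square, 28 mm vial and 43 mm jar.
- **Set-down:** the square, vial and jar touched down at about 3.5 N. The dropper was pressed briefly to about 14 N while I felt for the bay floor, and I eased off before letting go.
- **Measured heights:** the cap tops triangulated at 78, 86 and 80 mm for jar, vial and square, against 77, 87 and 81 mm expected.
- **Disagreements:**
    - The dropper came out at 82 mm, not 87, because its bulb tip was hard to pick out.
    - One empty-rack corner triangulated at 3.6 mm instead of 10 mm.
    - One view put the square bottle about 3 mm off.

  All were small beside the room in the bays.

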